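# Slide a mending plate off a case lid and stow it in its foam pocket

## Task

The flat steel mending plate lying in the groove of the closed tool case's lid is too thin and too hemmed in by the ribs to be picked up where it is: press on it lightly and slide it flat along the groove until one end sticks out about 4 to 6 cm over the case's front edge (the one facing the robot), then pinch that end by its long sides and lay the plate down in its yellow-bottomed pocket in the open foam-filled case, flat and fully home, and let go. The lid marks easily, so press with well under 2 kg there, and be gentle with both cases; do not let the plate fall, and leave everything else on the bench alone.

Things in the scene. Friction and masses are not known exactly. Their poses are not given: they have to be found in the camera images.
- case: closed black tool case, fixed, 240 (x) x 220 (y) x 90 mm high. Origin: centre of underside; x points away from the robot, z up. Flat smooth firm lid 90 mm above the origin; front edge at x = -120 mm, plain vertical face below. Two grey ribs on the lid, 8 mm wide, 12 mm high, run along x over nearly all its length, inner faces at y = +-30 mm: a 60 mm groove, open at both ends.
- plate: loose flat zinc-plated steel plate, 150 (its x) x 46 (its y) x 3 mm thick, about 0.16 kg, slippery on the lid (friction about 0.2; a fingertip grips it better, but may slip if it presses too little). Origin: centre of its underside; x along its length. It starts lying in the groove of the case's lid, its x within about 3 degrees of the case's x, both ends on the lid.
- plate_front (a point): middle of the plate's end nearest the robot, at the underside (plate x = -75 mm): the end to be slid out over the case's front edge
- inlay: open black case bottom filled with firm grey tool foam, fixed, 260 (x) x 220 (y) x 92 mm high. Origin: centre of underside; x points away from the robot, z up. Foam top at 90 mm. The plate's pocket: 54 mm wide (y +-27), x = -20 to +80 mm, 10 mm deep (yellow floor at 80 mm). Its front end opens into the finger well. Low sockets and bits, up to 6 mm high, on the foam beside it.
- nest (a point): centre of the place of the plate's underside when it is home in the pocket: on the inlay's axis, 80 mm above the inlay's origin; axes as the inlay's. The plate's origin belongs here with its x along the inlay's x.
- bit_tin: bystander: small red box, 45 x 30 x 18 mm, on the case's lid beside the ribs (case y about +80 mm); origin under its centre
- battery: bystander: black and yellow battery pack, 115 x 75 x 63 mm
- tape: bystander: yellow tape measure, 70 x 36 x 68 mm
- screwdriver: bystander: screwdriver with red handle, lying on the bench on the robot's right
- phone: bystander: phone lying flat, 150 x 72 x 9 mm
- well (a point): middle of the yellow floor of the finger well in the inlay, 30 mm above the inlay's origin. The well spans inlay x = -85 to -20 mm, y = -65 to +65 mm: the plate's front end sticks out over it, with room for a finger on each side and below.

How it is judged:
On the way:
1. the plate, lying flat on the lid, has been slid out over the case's front edge by at least 25 mm (x of plate_front in the frame of case below -0.145 m and x of plate in the frame of case above -0.13 m and z of plate in the frame of case between 0.086 and 0.094 m and angle between plate's own z axis and vertical below 0.06 rad), for 0.2 s.
At the end, for the whole second after the job is handed in: The plate lies at rest in its foam pocket: its underside within 3 mm of the pocket floor's height, flat within 0.05 rad, its centre within 9 mm lengthwise and 6 mm sideways of the nest, its length along the pocket's within 0.12 rad (x of plate in the frame of nest between -0.009 and 0.009 m and y of plate in the frame of nest between -0.006 and 0.006 m and z of plate in the frame of nest between -0.003 and 0.003 m and angle between the x axis of plate and the x axis of inlay, either way round below 0.12 rad and angle between plate's own z axis and vertical below 0.05 rad and linear speed of plate below 0.01 m/s); the robot touches nothing.
It fails at once if the plate is pressed onto the lid of the case with more than 25 N (contact force between plate and case above 25 N).
It fails at once if the robot presses on the case with more than 25 N (contact force between the arm and case above 25 N).
It fails at once if the plate or the robot presses on the foam-filled case with more than 25 N (contact force between any of plate, the arm and inlay above 25 N).
It fails at once if the plate is dropped below the lid or pocket height (height (world z) of plate below 0.065 m).
It fails at once if a bystander is moved by more than 20 mm (distance of any of bit_tin, battery, tape, screwdriver, phone from where it was at the start of the episode above 0.02 m).
It also fails if it takes over 64 s, if anything falls off the work surface, if the arm or the gripper's body presses on something with over 40 N, if the wrist force passes 120 N, or if a joint passes its speed limit or range.

## Robot

A 7-joint arm with a two-finger parallel gripper is mounted at the origin on the work surface. World frame = base frame: x ahead of the robot, y to its left, z up, the work surface at z = 0. Lengths are in m, angles in rad, forces in N, time in s.
With the tool pointing down it reaches from about 0.425 to 0.825 m from the base axis. Payload 3.6 kg.
Tool frame: the origin (TCP) lies at the very end of the fingers, on their centre line; the grasp point (between the pads) lies 19 mm behind it; z points along the fingers, y is the line along which they close (so a half turn about z gives the same grasp; the last joint's range is limited). The gripper opens to 93 mm and grips with 3 to 60 N. Pads are 15 mm wide; open, the fingers measure 128 mm over their backs; the gripper's body (75 mm by 188 mm) begins 65 mm behind the grasp point.
Start: joints at [-1.143, 0.615, -0.013, 1.423, 0.008, 1.103, -0.04], TCP at [0.285, 0.584, 0.219] pointing down, gripper open.
Joint ranges: [-3.12, 3.12], [-0.3, 2.06], [-1.34, 1.32], [0.26, 2.42], [-1.36, 4.5], [0.01, 1.98], [-2.84, 2.84]. Speed limits (rad/s): [2.79, 2.79, 3.14, 3.14, 3.14, 3.14, 3.14].

## Interface

Orientations are given as a unit quaternion [w, x, y, z].
In Python, from rig import env gives the robot as it stands.
- The arm moves only by the tool step_arm, never from a script. Its argument "plan" is a list of rows, each a list of 7 numbers: the finger opening in mm, from 0 to 93, then the shift along the tool's x, y, z in mm, then the turn, a rotation vector about the tool's x, y, z in rad. A call has 1 to 10 rows; each row shifts and turns the commanded pose from where the row before left it, along the tool's axes as they then stand; what a row does not reach is not made up. A row lasts 1/10 s, in which the tool goes at most 50 mm and 8.59 degrees, less where a joint would pass 70% of its speed; a pose out of reach is approached as far as the arm can. A call with a gripper value outside its range is refused whole. The fingers move at their own pace and stop on an object; the grip force is fixed at half the most. Time passes only in rows, so rows that do not move let the fingers close. It gives the time, the measured TCP pose, the force, the opening and the grip force at its end, in the units of the state.
- env.state(): the state, without advancing time (a new reading comes with each control period).
- env.grab_frame(name): name is "scene" or "top" or "wrist"; returns a dict with "color" (480x640x3 uint8, red, green, blue), "depth" (480x640 float32, m along the optical axis (not along the pixel's ray), 0 where there is no reading), "camera_matrix" (3x3 intrinsics, pixels), "extrinsics" (4x4, takes a point from world to camera coordinates). Camera axes: x right, y up, looking along -z (the intrinsics and any distortion apply to the point x, -y, -z); pixel columns grow to the right and rows downward; lengths in m; the calibration is good to about 2 mm. A picture is of the moment at which its call begins.
- env.sign_off(): hands the job in; it is judged then, once.
The state is a dict: "time": time; "joint_pos": joint angles; "joint_velocities": joint speeds; "joint_torque": joint torques, N m; "tcp_pos": TCP position; "tool_rot": TCP orientation; "wrist_force": force on the tool from outside, world axes, zero at the start; "ft_torque": the same for the moment, N m; "gripper_width": opening from 0.0 (shut) to 1.0 (fully open); "gripper_force": force on a finger pad.
Only numpy, scipy, OpenCV 4.12 (cv2) and the standard library are available. Lean on these libraries where they do the work, as an engineer would, in place of code of your own. Each camera call takes 0.05 s, during which the arm holds its last target. There are 200 camera calls.

## Working session

There is one attempt and no reset: what is moved stays moved. The work goes in short steps, Python scripts to look and compute and a tool call to move; the robot and the scene stay as the last step left them, time stands still between calls to the robot, and variables do not carry over. Pictures are saved under pics/ and viewed, at most 10 in all, crops included, and the job is handed in when it is done.

Besides the shell and the picture viewer there is one more tool, called after "Emit:" as name(argument=value, ...) on one line, values as JSON. step_arm: Moves the arm, as the interface text tells. Its arguments: {"type":"object","properties":{"plan":{"type":"array","items":{"type":"array","items":{"type":"number"}}}},"required":["plan"]}

```bash
mkdir -p pics; ls; python3 - <<'E'
from rig import env
import cv2,pickle
D={}
for n in("scene","top","wrist"):
    f=env.grab_frame(n);D[n]=f
    cv2.imwrite(f"pics/{n}0.png",f["color"][...,::-1]);print(n,f["camera_matrix"].tolist(),f["extrinsics"].round(4).tolist(),(f["depth"]>0).mean())
pickle.dump(D,open("d0.pkl","wb"))
s=env.state();print(s)
E
```

```text
pics
scene [[557.6641982297003, 0.0, 328.590595574379], [0.0, 557.6641982297003, 238.08641575157824], [0.0, 0.0, 1.0]] [[0.1482, 0.989, -0.0006, -0.056], [-0.6281, 0.0946, 0.7724, 0.2516], [0.7639, -0.1141, 0.6352, -1.9241], [0.0, 0.0, 0.0, 1.0]] 0.977548828125
top [[473.0123808953254, 0.0, 316.17243894778636], [0.0, 473.0123808953254, 234.96832612758885], [0.0, 0.0, 1.0]] [[-0.0222, -0.9998, 0.0012, -0.0105], [0.9905, -0.0218, 0.1361, -0.5107], [-0.1361, 0.0042, 0.9907, -1.3478], [0.0, 0.0, 0.0, 1.0]] 0.9957291666666667
wrist [[411.6442980433418, 0.0, 320.26521598396334], [0.0, 411.6442980433418, 235.47493988966434], [0.0, 0.0, 1.0]] [[0.4382, 0.8989, -0.0005, -0.6489], [-0.8661, 0.422, -0.2678, 0.0317], [-0.2405, 0.1178, 0.9635, -0.3896], [0.0, 0.0, 0.0, 1.0]] 0.9960481770833334
{'time': 0.15, 'joint_pos': array([-1.14344517,  0.61564497, -0.01258936,  1.42449971,  0.00812075,
        1.10339865, -0.04037305]), 'joint_velocities': array([-0.00061891, -0.00283798,  0.00047381, -0.00384309,  0.00100833,
       -0.00040188, -0.00071379]), 'joint_torque': array([ 4.62636035e-04, -4.59348643e+01,  2.09402433e-01, -1.65943515e+01,
       -6.10571913e-02,  1.81407802e-02,  1.57686832e-04]), 'tcp_pos': array([0.28472532, 0.58366356, 0.2177915 ]), 'tool_rot': array([-1.89553385e-04,  2.24944947e-01,  9.74371012e-01, -9.30953167e-04]), 'wrist_force': array([ 0.41768049, -0.26557063,  0.31764718]), 'ft_torque': array([ 0.054243  ,  0.01237661, -0.03216175]), 'gripper_force': 0.0, 'gripper_width': 1.0002254779679172}
```

View pics/top0.png

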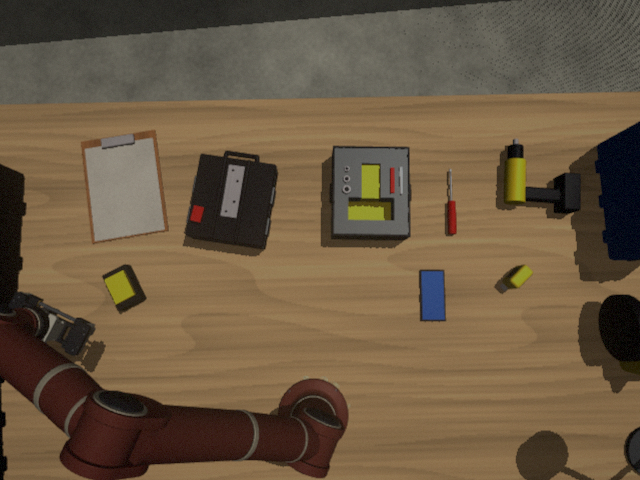

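View pics/scene0.png

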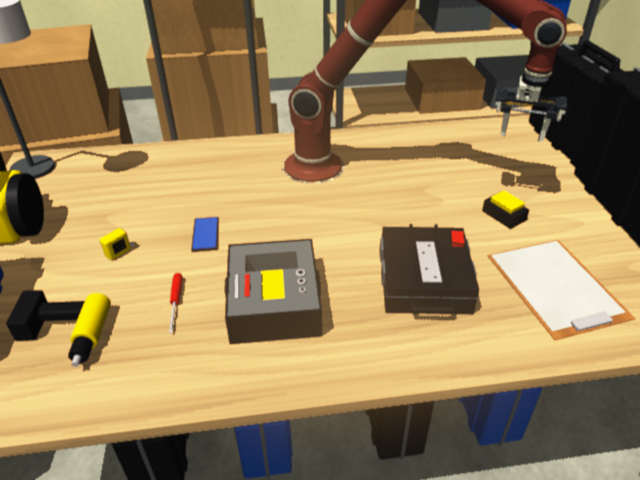

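The top view shows the closed case around (232,200) with the plate at about (232,191), the red tin at (197,213), and the inlay around (371,192) with its pocket at (370,181) and finger well at (370,212). The scene view shows the plate at (428,262), the pocket at (273,284) and the tin at (458,239).

```bash
cat > h.py <<'E'
import numpy as np,cv2
def cam(f):
    E=f["extrinsics"];R=E[:3,:3];return f["camera_matrix"],R,-R.T@E[:3,3]
def rays(f,uv):
    K,R,c=cam(f);uv=np.atleast_2d(uv).astype(float)
    d=np.c_[(uv[:,0]-K[0,2])/K[0,0],-(uv[:,1]-K[1,2])/K[1,1],-np.ones(len(uv))]
    return c,d@R
def onplane(f,uv,z):
    c,d=rays(f,uv);return c+d*((z-c[2])/d[:,2])[:,None]
def tri(fa,a,fb,b):
    ca,da=rays(fa,a);cb,db=rays(fb,b);da=da[0];db=db[0]
    s=np.linalg.lstsq(np.c_[da,-db],cb-ca,rcond=None)[0]
    p,q=ca+s[0]*da,cb+s[1]*db;return (p+q)/2,np.linalg.norm(p-q)
def comps(mask,amin=30):
    out=[]
    for c in cv2.findContours(mask.astype(np.uint8),cv2.RETR_EXTERNAL,cv2.CHAIN_APPROX_NONE)[0]:
        if cv2.contourArea(c)>amin:
            M=cv2.moments(c);out.append((cv2.contourArea(c),np.array([M['m10'],M['m01']])/M['m00'],cv2.minAreaRect(c),c))
    return sorted(out,key=lambda t:-t[0])
def yellow(f):
    h=cv2.cvtColor(f["color"],cv2.COLOR_RGB2HSV);return (abs(h[...,0].astype(int)-30)<6)&(h[...,1]>170)&(h[...,2]>90)
def plate(f,v=110):
    h=cv2.cvtColor(f["color"],cv2.COLOR_RGB2HSV);return (h[...,1]<60)&(h[...,2]>v)
def clip(m,x0,x1,y0,y1):
    o=np.zeros_like(m);o[y0:y1,x0:x1]=m[y0:y1,x0:x1];return o
def rect_world(f,cnt,z):
    p=onplane(f,cnt.reshape(-1,2),z)[:,:2];(c,s,a)=cv2.minAreaRect((p*1000).astype(np.float32))
    b=cv2.boxPoints((c,s,a));e=[b[1]-b[0],b[2]-b[1]];l=max(e,key=np.linalg.norm)
    y=np.degrees(np.arctan2(l[1],l[0]));return np.round(c,1),np.round(s,1),round((y+90)%180-90,2)
E
python3 - <<'E'
import pickle;from h import *
D=pickle.load(open("d0.pkl","rb"));T,S=D["top"],D["scene"]
pt=comps(clip(plate(T),210,255,155,230))[0];ps=comps(clip(plate(S),400,450,235,290))[0]
yt=comps(clip(yellow(T),335,410,150,235));ys=comps(clip(yellow(S),230,320,240,320))
print("plate",pt[:3],ps[:3]);print([y[:2] for y in yt],[y[:2] for y in ys])
print("tri plate",tri(T,pt[1],S,ps[1]),"depth top",T["depth"][191,232])
print("plate on .093",rect_world(T,pt[3],.093),rect_world(S,ps[3],.093))
print("pocket",rect_world(T,yt[0][3],.08),rect_world(S,ys[0][3],.08),"well",[rect_world(T,y[3],.03) for y in yt[:2]])
# depth clouds: case lid and inlay top outlines
v,u=np.mgrid[140:260,170:430];uv=np.c_[u.ravel(),v.ravel()]
c,d=rays(T,uv);P=c+d*T["depth"][v.ravel(),u.ravel()][:,None]
for n,lo,hi in(("case",170,290),("inlay",320,430)):
    m=(P[:,2]>.075)&(P[:,2]<.125)&(uv[:,0]>lo)&(uv[:,0]<hi)
    im=np.zeros((480,640),np.uint8);im[uv[m][:,1],uv[m][:,0]]=1
    k=comps(im)[0]; print(n,k[2],rect_world(T,k[3],.09),"zmed",np.median(P[m][:,2]))
E
```

```text
plate (706.0, array([232.253305  , 190.67280453]), ((232.28379821777344, 190.7972869873047), (15.289103507995605, 50.799278259277344), 9.462323188781738)) (758.0, array([428.26033421, 261.69173263]), ((428.0961608886719, 261.48077392578125), (44.91059875488281, 19.61161231994629), 78.69007110595703))
[(532.5, array([370.13802817, 181.34522692])), (406.0, array([365.57060755, 211.96962233]))] [(578.0, array([272.41147636, 284.01470588]))]
tri plate (array([0.63576754, 0.2150883 , 0.08762549]), np.float64(0.001308442066555486)) depth top 1.346744
plate on .093 (array([634.7, 213.4]), array([ 43.6, 146.3]), np.float32(-9.3)) (array([637.5, 214.1]), array([ 49.2, 155. ]), np.float32(-9.28))
pocket (array([ 655.9, -181.2]), array([49.1, 97.7]), np.float32(-2.03)) (array([ 648.2, -178.7]), array([ 52.7, 102.4]), np.float32(-1.24)) well [(array([ 668.5, -187.4]), array([ 50.9, 101.4]), np.float32(-2.03)), (array([ 577.7, -171.7]), array([103.2,  39. ]), np.float32(88.74))]
case ((231.11871337890625, 199.14849853515625), (82.6356430053711, 83.77470397949219), 8.652542114257812) (array([611.9, 215.7]), array([232. , 241.4]), np.float32(-9.83)) zmed 0.09030872294153669
inlay ((370.5629577636719, 190.59780883789062), (81.13460540771484, 90.42372131347656), 0.9240454435348511) (array([ 628.4, -178.7]), array([230., 263.]), np.float32(-2.21)) zmed 0.08926466137317701
```

```bash
cat >> h.py <<'E'
from scipy.spatial.transform import Rotation as Rn
def toolR(s):
    q=s["tool_rot"];return Rn.from_quat([q[1],q[2],q[3],q[0]])
def goto(s,p=None,yaw=None):
    "needed turn (tool rotvec) to put tool y at world angle yaw deg pointing down, then shift mm in the turned tool axes"
    R=toolR(s);R2=R
    if yaw is not None:
        a=np.radians(yaw);y=np.array([np.cos(a),np.sin(a),0]);z=np.array([0,0,-1.]);R2=Rn.from_matrix(np.c_[np.cross(y,z),y,z])
    print("turn",(R.inv()*R2).as_rotvec().round(4))
    if p is not None: print("shift mm after turn",(R2.inv().apply(np.array(p)-s["tcp_pos"])*1000).round(1))
E
python3 - <<'E'
from rig import env
import pickle;from h import *
W=pickle.load(open("d0.pkl","rb"))["wrist"];s=env.state();K,R,c=cam(W)
t=toolR(s);print("cam in tool",t.inv().apply(c-s["tcp_pos"]),"look",t.inv().apply(R.T@[0,0,-1]))
goto(s,[.60,.22,.26],80.7)
E
```

```text
cam in tool [ 0.07396664 -0.00062607 -0.16569187] look [-0.26775672  0.00136616  0.96348559]
turn [-1.900e-03 -2.000e-04 -2.915e-01]
shift mm after turn [-369.9 -307.9  -42.2]
```

Emit:
step_arm(plan=[[93,0,0,-21,-0.001,0,-0.1457],[93,0,0,-21,-0.001,0,-0.1458],[93,-37,-31,0,0,0,0],[93,-37,-31,0,0,0,0],[93,-37,-31,0,0,0,0],[93,-37,-31,0,0,0,0],[93,-37,-31,0,0,0,0],[93,-37,-31,0,0,0,0],[93,-37,-31,0,0,0,0],[93,-37,-31,0,0,0,0]])

```text
time: 1.15
tcp_pos: [0.5378, 0.2899, 0.26]
tool_rot: [-0.0, 0.081, 0.997, 0.001]
wrist_force: [0.6, 0.9, 0.3]
gripper_width: 1.001
gripper_force: 0.0
```

Emit:
step_arm(plan=[[0,-37,-30,0,0,0,0],[0,-37,-30,0,0,0,0],[0,0,0,0,0,0,0],[0,0,0,0,0,0,0],[0,0,0,0,0,0,0]])

```text
time: 1.65
tcp_pos: [0.5991, 0.2222, 0.2598]
tool_rot: [-0.001, 0.08, 0.997, 0.002]
wrist_force: [0.2, -0.2, 0.4]
gripper_width: 0.619
gripper_force: 0.0
```

```bash
python3 - <<'E'
from rig import env
import pickle,cv2;from h import *
f=env.grab_frame("wrist");pickle.dump(f,open("w1.pkl","wb"));cv2.imwrite("pics/w1.png",f["color"][...,::-1])
s=env.state();print(s["time"],s["tcp_pos"],s["wrist_force"],s["gripper_width"],toolR(s).as_matrix().round(3).tolist())
E
```

```text
1.7 [0.59898861 0.22272018 0.26000237] [ 0.05591704 -0.67862438 -0.40143884] 0.5745803508302937 [[-0.987, 0.158, -0.001], [0.158, 0.987, 0.003], [0.001, 0.003, -1.0]]
```

View pics/w1.png

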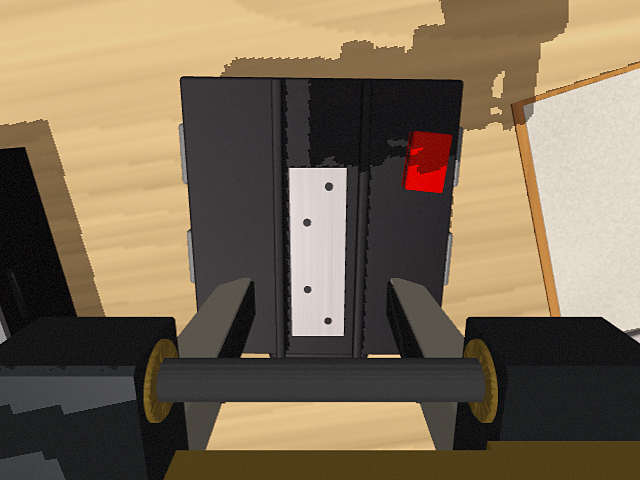

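The wrist view has its top side towards the robot: the case's front edge runs from (182,77) to (462,80), the plate spans (289–347, 168–336), the ribs are at about x=278 and 362, and the tin is at (428,162).

```bash
python3 - <<'E'
import pickle;from h import *
W=pickle.load(open("w1.pkl","rb"));T=pickle.load(open("d0.pkl","rb"))["top"]
p=comps(clip(plate(W,120),275,360,150,350))[0];print(p[0],p[2],rect_world(W,p[3],.093))
pt=comps(clip(plate(T),210,255,155,230))[0]
b=sorted(cv2.boxPoints(p[2]).tolist(),key=lambda q:q[1]);bc=np.mean(b,0);print(b)
tc=np.array(pt[2][0]);print("tri",tri(W,bc,T,tc), "depth z",)
K,R,c=cam(W);_,d=rays(W,[[320,220],[230,200],[300,130]])
for (u,v),dd in zip([(320,220),(230,200),(300,130)],d): print((c+dd*W["depth"][v,u]).round(4))
# front edge from the lit lid: corners where wood ends
g=cv2.cvtColor(W["color"],cv2.COLOR_RGB2HSV)
col=[u for u in range(195,455,10)]
e=[]
for u in col:
    dz=W["depth"][55:110,u];k=np.argmax(dz<0.36) if (dz<0.36).any() else -1;e.append(55+k)
print("edge rows",e, W["depth"][60:90:4,300].round(3))
# rib: height profile along row 250-ish
c,d=rays(W,np.c_[np.arange(250,400),np.full(150,130)]);P=c+d*W["depth"][130,250:400,None]
m=P[:,2]>.097;print("rib cols",np.arange(250,400)[m],P[m][:,2].max())
c,d=rays(W,np.c_[np.full(120,230),np.arange(50,170)]);P=c+d*W["depth"][50:170,230,None];k=np.argmax(P[:,2]>.085);print("front",P[k-1:k+2].round(4))
c,d=rays(W,np.c_[np.full(120,390),np.arange(50,170)]);P=c+d*W["depth"][50:170,390,None];k=np.argmax(P[:,2]>.085);print("front",P[k-1:k+2].round(4))
E
```

```text
9027.0 ((317.4999694824219, 251.49996948242188), (56.99999237060547, 166.99996948242188), 0.0) (array([635. , 214.4]), array([ 46.8, 149.1]), np.float32(-9.23))
[[288.9999694824219, 167.99998474121094], [345.9999694824219, 168.0], [288.9999694824219, 334.99993896484375], [345.9999694824219, 334.99993896484375]]
tri (array([0.6354859 , 0.21494884, 0.08181831]), np.float64(0.0023391237055690826)) depth z
[0.6042 0.2216 0.0925]
[0.5762 0.1508 0.0895]
[0.5301 0.2177 0.0921]
edge rows [np.int64(76), np.int64(77), np.int64(77), np.int64(77), np.int64(77), np.int64(77), np.int64(77), np.int64(77), np.int64(77), np.int64(78), np.int64(78), np.int64(78), np.int64(78), np.int64(78), np.int64(78), np.int64(78), np.int64(78), np.int64(79), np.int64(79), np.int64(79), np.int64(79), np.int64(68), np.int64(79), np.int64(79), np.int64(79), np.int64(80)] [0.396 0.397 0.399 0.399 0.398 0.316 0.317 0.317]
rib cols [272 273 274 275 276 277 278 279 280 281 282 359 360 361 362 363 364 365
 366 367 368 369 370] 0.42580704757501614
front [[4.705e-01 1.553e-01 2.000e-04]
 [4.828e-01 1.712e-01 8.840e-02]
 [4.837e-01 1.714e-01 9.010e-02]]
front [[ 4.969e-01  3.082e-01 -4.000e-04]
 [ 5.036e-01  2.928e-01  8.670e-02]
 [ 5.045e-01  2.922e-01  8.960e-02]]
```

```bash
python3 - <<'E'
from rig import env
from h import *
goto(env.state(),[.6596,.2102,.108],80.3)
E
```

```text
turn [ 0.0031 -0.0012  0.0104]
shift mm after turn [-61.9  -2.1 152. ]
```

Emit:
step_arm(plan=[[0,0,0,0,0.003,-0.001,0.0104],[0,-31,-1,30,0,0,0],[0,-31,-1,30,0,0,0],[0,0,0,35,0,0,0],[0,0,0,32,0,0,0],[0,0,0,20,0,0,0],[0,0,0,5,0,0,0],[0,0,0,0,0,0,0],[0,0,0,0,0,0,0],[0,0,0,0,0,0,0]])

```text
time: 2.7
tcp_pos: [0.6622, 0.2083, 0.1103]
tool_rot: [0.002, 0.086, 0.996, 0.0]
wrist_force: [0.3, -0.4, 0.6]
gripper_width: 0.011
gripper_force: 0.0
```

Emit:
step_arm(plan=[[0,0,0,4,0,0,0],[0,0,0,4,0,0,0],[0,0,0,2,0,0,0],[0,0,0,1,0,0,0],[0,0,0,0,0,0,0],[0,0,0,0,0,0,0]])

```text
time: 3.3
tcp_pos: [0.6613, 0.2076, 0.0972]
tool_rot: [0.001, 0.086, 0.996, -0.001]
wrist_force: [-0.2, 0.7, 0.1]
gripper_width: 0.004
gripper_force: 0.0
```

Emit:
step_arm(plan=[[0,0,0,1,0,0,0],[0,0,0,0,0,0,0],[0,0,0,1,0,0,0],[0,0,0,0,0,0,0],[0,0,0,0.5,0,0,0],[0,0,0,0,0,0,0]])

```text
time: 3.9
tcp_pos: [0.6612, 0.2076, 0.0946]
tool_rot: [0.001, 0.086, 0.996, -0.001]
wrist_force: [0.2, 0.3, 0.8]
gripper_width: 0.005
gripper_force: 0.0
```

Emit:
step_arm(plan=[[0,0,0,0.5,0,0,0],[0,0,0,0,0,0,0],[0,0,0,0,0,0,0]])

```text
time: 4.2
tcp_pos: [0.6612, 0.2076, 0.0942]
tool_rot: [0.001, 0.086, 0.996, -0.001]
wrist_force: [-0.4, -0.2, -0.4]
gripper_width: 0.001
gripper_force: 0.0
```

Emit:
step_arm(plan=[[0,0,0,0.5,0,0,0],[0,0,0,0,0,0,0],[0,0,0,0,0,0,0]])

```text
time: 4.5
tcp_pos: [0.6612, 0.2076, 0.0937]
tool_rot: [0.001, 0.086, 0.996, -0.001]
wrist_force: [-0.1, 0.2, 0.7]
gripper_width: 0.006
gripper_force: 0.0
```

Emit:
step_arm(plan=[[0,0,0,0.5,0,0,0],[0,0,0,0,0,0,0],[0,0,0,0,0,0,0]])

```text
time: 4.8
tcp_pos: [0.6613, 0.2077, 0.0935]
tool_rot: [0.001, 0.086, 0.996, -0.0]
wrist_force: [-0.3, -0.1, 1.8]
gripper_width: 0.004
gripper_force: 0.8
```

Emit:
step_arm(plan=[[0,0,0,0.5,0,0,0],[0,0,0,0,0,0,0],[0,0,0,0,0,0,0]])

```text
time: 5.1
tcp_pos: [0.6614, 0.2077, 0.0934]
tool_rot: [0.001, 0.086, 0.996, -0.0]
wrist_force: [-2.0, -1.3, 5.2]
gripper_width: 0.003
gripper_force: 2.7
```

Emit:
step_arm(plan=[[0,0,0,0.6,0,0,0],[0,0,0,0,0,0,0],[0,0,0,0,0,0,0]])

```text
time: 5.4
tcp_pos: [0.6617, 0.2078, 0.0934]
tool_rot: [0.001, 0.086, 0.996, -0.0]
wrist_force: [-2.1, -1.2, 6.4]
gripper_width: 0.006
gripper_force: 3.6
```

Emit:
step_arm(plan=[[0,1,0,0,0,0,0],[0,2,0,0,0,0,0],[0,3,0,0,0,0,0],[0,3,0,0,0,0,0]])

```text
time: 5.8
tcp_pos: [0.6544, 0.2093, 0.0935]
tool_rot: [0.003, 0.086, 0.996, 0.0]
wrist_force: [2.0, -0.0, 5.1]
gripper_width: 0.005
gripper_force: 2.7
```

Emit:
step_arm(plan=[[0,4,0,0.3,0,0,0],[0,4,0,0.3,0,0,0],[0,4,0,0,0,0,0],[0,4,0,0,0,0,0],[0,4,0,0,0,0,0]])

```text
time: 6.3
tcp_pos: [0.6354, 0.2129, 0.0934]
tool_rot: [0.004, 0.086, 0.996, 0.001]
wrist_force: [1.2, -0.6, 7.4]
gripper_width: 0.004
gripper_force: 3.5
```

```bash
cat > look.py <<'E'
from rig import env
import sys,pickle;from h import *
# plate front end vs case front edge from the wrist camera
W=env.grab_frame("wrist");pickle.dump(W,open("wl.pkl","wb"));cv2.imwrite("pics/%s.png"%sys.argv[1],W["color"][...,::-1])
s=env.state();print("t",s["time"],"tcp",s["tcp_pos"].round(4),"F",s["wrist_force"].round(1))
m=clip(plate(W,120),250,390,0,330);m&=(W["depth"]<.40)
for p in comps(m,300)[:1]:
    w=onplane(W,p[3].reshape(-1,2),.093);a=np.array([.9857,-.1685]);q=w[:,:2]@a
    print("front a",np.percentile(q,1).round(4),"overhang mm",((.4473-np.percentile(q,1))*1000).round(1),rect_world(W,p[3],.093))
E
python3 look.py w2
```

```text
t 6.35 tcp [0.6345 0.2132 0.0934] F [ 0.6 -0.1  6.8]
front a 0.4883 overhang mm -41.0 (array([590.1, 222.5]), array([ 46.3, 111.6]), np.float32(-9.42))
```

Emit:
step_arm(plan=[[0,4,0,0,0,0,0],[0,5,0,0,0,0,0],[0,5,0,0,0,0,0],[0,5,0,0,0,0,0],[0,5,0,0,0,0,0],[0,5,0,0,0,0,0]])

```text
time: 6.95
tcp_pos: [0.6069, 0.218, 0.0934]
tool_rot: [0.004, 0.086, 0.996, 0.001]
wrist_force: [2.1, -0.4, 7.4]
gripper_width: 0.004
gripper_force: 3.7
```

Emit:
step_arm(plan=[[0,5,0,0,0,0,0],[0,5,0,0,0,0,0],[0,5,0,0,0,0,0],[0,5,0,0,0,0,0],[0,5,0,0,0,0,0],[0,5,0,0,0,0,0]])

```text
time: 7.55
tcp_pos: [0.5776, 0.2233, 0.0934]
tool_rot: [0.004, 0.086, 0.996, 0.001]
wrist_force: [2.1, -0.7, 8.5]
gripper_width: 0.006
gripper_force: 3.9
```

```bash
python3 look.py w3
```

```text
t 7.6 tcp [0.5765 0.2236 0.0934] F [ 0.8 -0.2  8.5]
front a 0.4296 overhang mm 17.7 (array([532.3, 232.9]), array([ 46.3, 111.6]), np.float32(-9.43))
```

Emit:
step_arm(plan=[[0,5,0,0,0,0,0],[0,5,0,0,0,0,0],[0,5,0,0,0,0,0],[0,5,0,0,0,0,0],[0,5,0,0,0,0,0],[0,5,0,0,0,0,0],[0,3,0,0,0,0,0],[0,2,0,0,0,0,0],[0,0,0,0,0,0,0],[0,0,0,0,0,0,0]])

```text
time: 8.6
tcp_pos: [0.5428, 0.2296, 0.0934]
tool_rot: [0.004, 0.086, 0.996, 0.001]
wrist_force: [0.7, 0.0, 8.2]
gripper_width: 0.008
gripper_force: 4.6
```

```bash
python3 look.py w4
```

```text
t 8.65 tcp [0.5428 0.2296 0.0934] F [1.3 0.1 9.5]
front a 0.3943 overhang mm 53.0 (array([497.5, 239.2]), array([ 46.3, 111.6]), np.float32(-9.42))
```

View pics/w4.png

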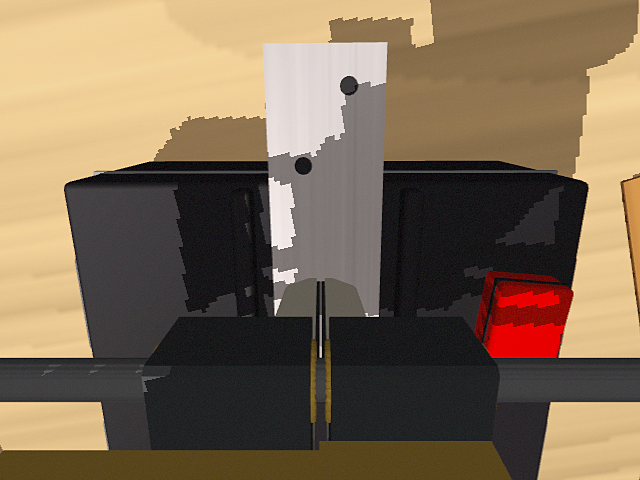

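The wrist view shows the plate's free end at (263–387, 43) sticking out past the case's front edge (row 183), straight between the ribs. Overhang is about 53 mm.

Emit:
step_arm(plan=[[0,0,0,-3,0,0,0],[0,0,0,-10,0,0,0],[70,0,0,-25,0,0,0],[70,0,0,-5,0,0,0],[70,20,0,0,0,0,0],[70,30,0,0,0,0,0],[70,20,0,0,0,0,0],[70,0,0,0,0,0,0],[70,0,0,0,0,0,0],[70,0,0,0,0,0,0]])

```text
time: 9.65
tcp_pos: [0.4724, 0.2403, 0.1342]
tool_rot: [0.001, 0.087, 0.996, -0.001]
wrist_force: [-0.3, 0.0, 0.2]
gripper_width: 0.646
gripper_force: 0.0
```

```bash
python3 look.py w5; python3 - <<'E'
from rig import env
from h import *
s=env.state();print(s["gripper_width"]*93);goto(s,[.4721,.2435,.073],80.5)
T=env.grab_frame("top");pt=comps(clip(plate(T),200,260,160,290))[0];print(rect_world(T,pt[3],.093))
E
```

```text
t 9.7 tcp [0.4724 0.2403 0.1341] F [ 0.1  0.3 -0.6]
front a 0.4147 overhang mm 32.6 (array([486.3, 241.1]), array([46.3, 49.1]), np.float32(-9.36))
64.46865112489408
turn [-0.001   0.0023 -0.0085]
shift mm after turn [ 0.9  3.1 61.1]
(array([523.5, 235. ]), array([ 45.3, 135. ]), np.float32(-10.87))
```

View pics/w5.png

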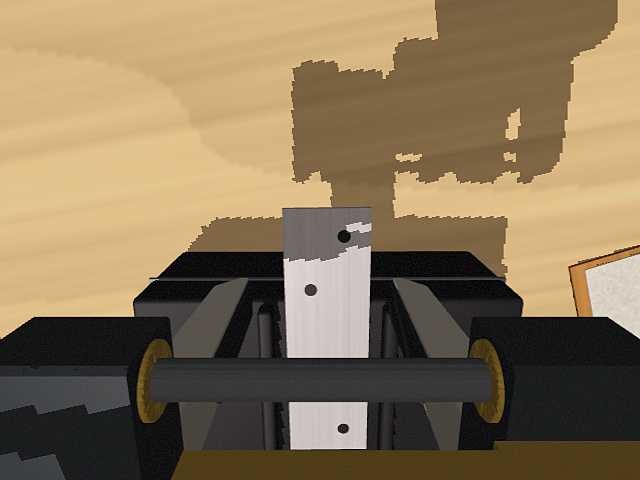

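The wrist view shows the plate's end in shadow at (283–371, 208), centred between the open fingers. The case edge is near row 298.

```bash
python3 - <<'E'
import pickle;from h import *
W=pickle.load(open("wl.pkl","rb"));p=onplane(W,[[283,208],[371,208],[300,302]],[.093])
print(p.round(4),p[:,:2]@[.9857,-.1685],p[:,:2]@[.1685,.9857])
E
```

```text
[[0.4386 0.2266 0.093 ]
 [0.4464 0.271  0.093 ]
 [0.4916 0.2254 0.093 ]] [0.39412859 0.39434076 0.44657778] [0.29724011 0.34233193 0.30501198]
```

Emit:
step_arm(plan=[[70,0,0,0,-0.001,0.0023,-0.0085],[70,1,3,15,0,0,0],[70,0,0,15,0,0,0],[70,0,0,15,0,0,0],[70,0,0,10,0,0,0],[70,0,0,6,0,0,0],[70,0,0,0,0,0,0],[70,0,0,0,0,0,0]])

```text
time: 10.55
tcp_pos: [0.4708, 0.2441, 0.0736]
tool_rot: [-0.0, 0.082, 0.997, 0.0]
wrist_force: [-0.4, -0.0, -0.6]
gripper_width: 0.755
gripper_force: 0.0
```

```bash
python3 - <<'E'
from rig import env
from h import *
s=env.state();print(s["gripper_width"]*93,s["tcp_pos"],s["wrist_force"]);goto(s,[.4721,.2435,.073],80.5)
E
```

```text
70.22742931620151 [0.47084398 0.24408974 0.07358213] [-0.44652731 -0.03057624 -0.60860867]
turn [ 0.0004 -0.0005  0.0016]
shift mm after turn [-1.3 -0.4  0.6]
```

Emit:
step_arm(plan=[[56,-1,0,0.5,0,0,0],[50,0,0,0,0,0,0],[45,0,0,0,0,0,0],[38,0,0,0,0,0,0],[30,0,0,0,0,0,0],[30,0,0,0,0,0,0],[30,0,0,0,0,0,0]])

```text
time: 11.25
tcp_pos: [0.4716, 0.2439, 0.073]
tool_rot: [-0.0, 0.082, 0.997, 0.0]
wrist_force: [0.1, -0.3, 1.4]
gripper_width: 0.483
gripper_force: 30.0
```

Emit:
step_arm(plan=[[30,0,0,-1,0,0,0],[30,0,0,-3,0,0,0],[30,0,0,-6,0,0,0],[30,0,0,-10,0,0,0],[30,0,0,0,0,0,0],[30,0,0,0,0,0,0]])

```text
time: 11.85
tcp_pos: [0.4717, 0.2439, 0.0933]
tool_rot: [-0.0, 0.082, 0.997, 0.0]
wrist_force: [-0.7, -0.4, -2.9]
gripper_width: 0.487
gripper_force: 30.0
```

```bash
python3 - <<'E'
from rig import env
import pickle;from h import *
W=env.grab_frame("wrist");S=env.grab_frame("scene");pickle.dump((W,S),open("g.pkl","wb"))
cv2.imwrite("pics/g.png",np.hstack([cv2.resize(W["color"],(400,300)),cv2.resize(S["color"][200:320,360:520],(400,300))])[...,::-1])
s=env.state();print(s["gripper_width"]*93,s["tcp_pos"],s["wrist_force"],s["ft_torque"],s["gripper_force"])
E
```

```text
44.86965863326671 [0.47131161 0.24369267 0.09274617] [ 0.49949636 -0.31471723 -1.29984901] [-0.0490898   0.03726136 -0.02816022] 29.999536871910095
```

View pics/g.png

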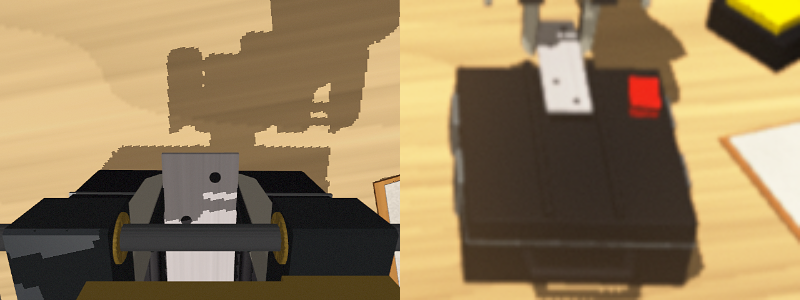

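Left (wrist): the plate is held between the fingers, its end at about (163–239, 153) in the half-size view. Right (scene crop): it hangs above the lid, seemingly level. I'll measure the droop next.

```bash
cat > tilt.py <<'E'
from h import *
def tilt(W):
    v,u=np.mgrid[236:446:2,285:360:2];u=u.ravel();v=v.ravel()
    k=plate(W,60)[v,u]&((v<345)|(v>408));u=u[k];v=v[k]
    c,d=rays(W,np.c_[u,v]);P=c+d*W["depth"][v,u][:,None]
    b=np.median(P[:,2]);P=P[abs(P[:,2]-b)<.02]
    A=np.c_[P[:,:2]@[.9857,-.1685],P[:,:2]@[.1685,.9857],np.ones(len(P))]
    x=np.linalg.lstsq(A,P[:,2],rcond=None)[0];r=P[:,2]-A@x
    q=A[:,0]
    print("slope along a, n",x[:2].round(4),"rms",r.std().round(4),len(P),"a range",q.min().round(3),q.max().round(3),"z",b.round(4),
      "n mid near front",((A[:,1].min()+A[:,1].max())/2).round(4))
E
python3 - <<'E'
import pickle;from tilt import *
tilt(pickle.load(open("g.pkl","rb"))[0]); tilt(pickle.load(open("wl.pkl","rb")))
E
```

```text
slope along a, n [-0.0272  0.0016] rms 0.0006 2547 a range 0.394 0.486 z 0.113 n mid near front 0.3206
slope along a, n [0.0003 0.0076] rms 0.0007 2666 a range 0.409 0.542 z 0.0929 n mid near front 0.3176
```

Emit:
step_arm(plan=[[30,0,0,-8,0,0,0],[30,0,0,-15,0,0,0],[30,0,0,-22,0,0,-0.02],[30,0,0,-22,0,0,-0.035],[30,0,0,-20,0,0,-0.035],[30,0,0,-13,0,0,-0.025],[30,0,0,-6,0,0,-0.012],[30,0,0,0,0,0,0],[30,-3,-5,0,0,0,0],[30,-6,-10,0,0,0,0]])

```text
time: 12.95
tcp_pos: [0.4793, 0.2285, 0.1979]
tool_rot: [-0.002, 0.018, 1.0, -0.0]
wrist_force: [0.6, 0.1, -0.9]
gripper_width: 0.487
gripper_force: 30.0
```

Emit:
step_arm(plan=[[30,-10,-16,0,0,0,0],[30,-14,-23,0,0,0,0],[30,-17,-28,0,0,0,0],[30,-18,-30,0,0,0,0],[30,-18,-30,0,0,0,0],[30,-18,-30,0,0,0,0],[30,-18,-30,0,0,0,0],[30,-18,-30,0,0,0,0],[30,-18,-30,0,0,0,0],[30,-18,-30,0,0,0,0]])

```text
time: 13.95
tcp_pos: [0.6365, -0.0576, 0.1974]
tool_rot: [-0.002, 0.019, 1.0, -0.0]
wrist_force: [0.1, 0.7, -1.3]
gripper_width: 0.481
gripper_force: 30.0
```

Emit:
step_arm(plan=[[30,-18,-30,0,0,0,0],[30,-17,-30,0,0,0,0],[30,-14,-26,0,0,0,0],[30,-10,-18,0,0,0,0],[30,-6,-10,0,0,0,0],[30,-3,-4,0,0,0,0],[30,0,0,0,0,0,0],[30,0,0,0,0,0,0],[30,0,0,0,0,0,0]])

```text
time: 14.85
tcp_pos: [0.7001, -0.1732, 0.1987]
tool_rot: [-0.001, 0.018, 1.0, 0.001]
wrist_force: [-0.5, 0.0, -1.2]
gripper_width: 0.481
gripper_force: 30.0
```

```bash
python3 - <<'E'
from rig import env
import pickle;from tilt import *
W=env.grab_frame("wrist");pickle.dump(W,open("i.pkl","wb"));cv2.imwrite("pics/i.png",W["color"][...,::-1])
s=env.state();print(s["time"],s["gripper_width"]*93,s["tcp_pos"],s["wrist_force"],s["gripper_force"]);tilt(W);goto(s,None,87.9)
E
```

```text
14.9 44.83308711538602 [ 0.70015438 -0.17344439  0.19877401] [-0.7759467  -0.57181271 -1.73444528] 29.999564588069916
slope along a, n [-0.0283  0.0006] rms 0.0006 2554 a range 0.688 0.782 z 0.2183 n mid near front -0.0493
turn [ 0.0008 -0.001   0.0014]
```

View pics/i.png

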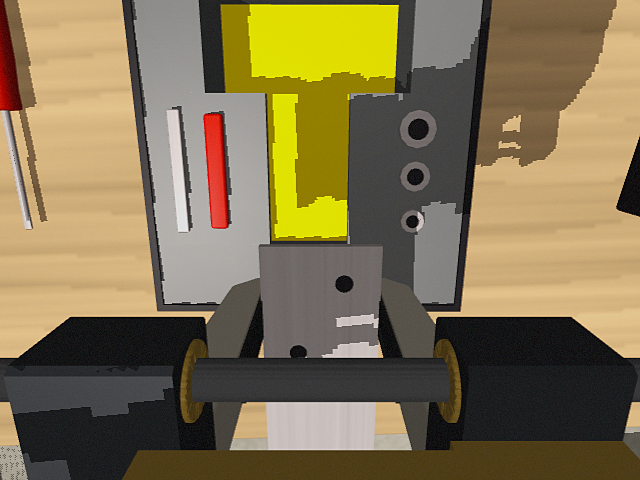

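The wrist view shows the pocket floor from (267–349, 94) to its end wall at row ~240, the well above it, and the held plate's end at (259–382, 245).

```bash
cat > fit.py <<'E'
from tilt import *
def edges(m,rows,f,z):
    L=[];Rr=[]
    for r in rows:
        x=np.flatnonzero(m[r])
        if len(x): L.append((x[0]-.5,r));Rr.append((x[-1]+.5,r))
    l=onplane(f,L,z)[:,:2];r=onplane(f,Rr,z)[:,:2];o=[]
    for q in(l,r):
        vx,vy,x,y=cv2.fitLine(q.astype(np.float32),cv2.DIST_HUBER,0,1e-6,1e-6).ravel()
        if vx<0:vx,vy=-vx,-vy
        o.append((np.degrees(np.arctan2(vy,vx)),y+vy/vx*(.65-x)))
    return o
def ym(W):
    h=cv2.cvtColor(W["color"],cv2.COLOR_RGB2HSV);return (abs(h[...,0].astype(int)-29)<7)&(h[...,1]>150)&(h[...,2]>40)
def zat(W,u,v):
    c,d=rays(W,[[u,v]]);return (c+d*np.median(W["depth"][v-2:v+3,u-2:u+3]))[0]
E
python3 - <<'E'
from rig import env
import pickle;from fit import *
W=pickle.load(open("i.pkl","rb"));s=env.state()
m=clip(ym(W),255,360,96,260)
print("floor z",zat(W,310,150),zat(W,310,215),"foam",zat(W,370,120),zat(W,245,200))
print("pocket edges (yaw,y at x=.65)",edges(m,range(105,232,3),W,.08))
c=[np.flatnonzero(m[:,u]).max()+.5 for u in range(285,340,5)];print("end rows",c,onplane(W,[[310,np.median(c)]],.08))
c2=[np.flatnonzero(m[:,u]).min() for u in range(285,340,5)];print(c2)
# rim lines: foam edge of the well front / pocket front mouth
print("mouth corners z.09",onplane(W,[[267,93],[349,93]],.09))
# plate
h=clip(plate(W,60),240,400,246,350);zt=.2195
pe=edges(h,range(250,270,2),W,zt);print("plate edges",pe)
col=[np.flatnonzero(clip(plate(W,60),240,400,200,350)[:,u]).min() for u in range(265,380,10)];print(col,onplane(W,[[260,col[0]],[381,col[-1]]],zt),zat(W,300,260))
print(s["tcp_pos"],toolR(s).as_matrix().round(4).tolist())
E
```

```text
floor z [ 0.64470931 -0.17829829  0.08009491] [ 0.68983573 -0.18017517  0.07995818] foam [ 0.62651075 -0.13873752  0.08998275] [ 0.67568889 -0.22337151  0.08985794]
pocket edges (yaw,y at x=.65) [(np.float32(-2.0607538), np.float32(-0.2071293)), (np.float32(-2.0844207), np.float32(-0.15268904))]
end rows [np.float64(240.5), np.float64(240.5), np.float64(240.5), np.float64(240.5), np.float64(240.5), np.float64(240.5), np.float64(240.5), np.float64(240.5), np.float64(240.5), np.float64(240.5), np.float64(240.5)] [[ 0.70860664 -0.18095377  0.08      ]]
[np.int64(96), np.int64(96), np.int64(96), np.int64(96), np.int64(96), np.int64(96), np.int64(96), np.int64(96), np.int64(96), np.int64(96), np.int64(96)]
mouth corners z.09 [[ 0.60781628 -0.20373462  0.09      ]
 [ 0.60961203 -0.15196429  0.09      ]]
plate edges [(np.float32(-4.9892197), np.float32(-0.20063867)), (np.float32(0.9573904), np.float32(-0.14374922))]
[np.int64(200), np.int64(244), np.int64(244), np.int64(244), np.int64(244), np.int64(244), np.int64(244), np.int64(244), np.int64(244), np.int64(200), np.int64(200), np.int64(200)] [[ 0.65251658 -0.1935161   0.2195    ]
 [ 0.65404428 -0.15029008  0.2195    ]] [ 0.67564762 -0.18032365  0.21943548]
[ 0.70015438 -0.17344439  0.19877401] [[-0.9994, 0.0352, -0.001], [0.0352, 0.9994, 0.0009], [0.001, 0.0008, -1.0]]
```

Emit:
step_arm(plan=[[30,4,0,0,0,-0.014,0],[30,10,-1,4,0,-0.014,0],[30,18,-1,10,0,0,0],[30,22,-2,16,0,0,0],[30,22,-2,18,0,0,0],[30,20,-1,16,0,0,0],[30,12,-1,10,0,0,0],[30,6,0,4,0,0,0],[30,0,0,0,0,0,0],[30,0,0,0,0,0,0]])

```text
time: 15.9
tcp_pos: [0.5895, -0.1785, 0.1186]
tool_rot: [0.015, 0.018, 1.0, -0.0]
wrist_force: [0.3, 0.0, -1.8]
gripper_width: 0.488
gripper_force: 30.0
```

```bash
python3 - <<'E'
from rig import env
import pickle;from fit import *
W=env.grab_frame("wrist");T=env.grab_frame("top");pickle.dump((W,T),open("j.pkl","wb"));cv2.imwrite("pics/j.png",W["color"][...,::-1])
s=env.state();print(s["time"],s["gripper_width"]*93,s["tcp_pos"],s["wrist_force"],s["gripper_force"]);tilt(W)
R=toolR(s);print("shift",(R.inv().apply(np.array([.5851,-.1776,.0626])-s["tcp_pos"])*1000).round(1),R.as_matrix().round(4).tolist())
E
```

```text
16.0 44.42051367908121 [ 0.58958727 -0.17856981  0.11858235] [ 0.32797704 -0.61649763 -1.04382478] 29.99946355819702
slope along a, n [0.0017 0.0023] rms 0.0006 2519 a range 0.579 0.673 z 0.1384 n mid near front -0.0731
shift [ 6.2  0.8 55.8] [[-0.9989, 0.0363, 0.0296], [0.0363, 0.9993, -0.0013], [-0.0296, -0.0002, -0.9996]]
```

View pics/j.png

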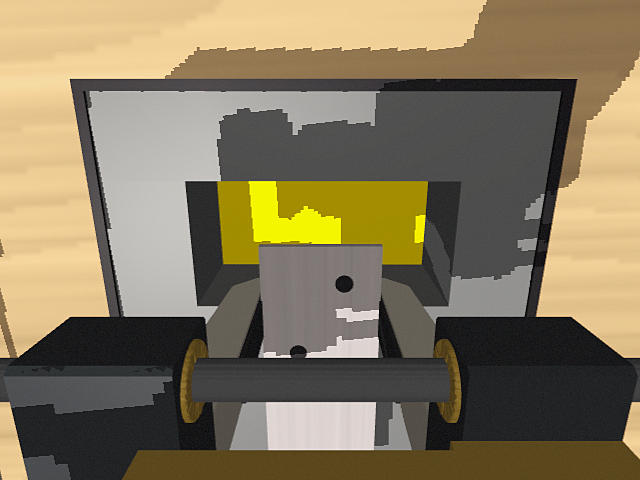

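The plate now hangs level over the inlay, its end at (259–382, 244), centred above the well (186–460, rows 181–305).

```bash
python3 - <<'E'
import pickle;from fit import *
W,T=pickle.load(open("j.pkl","rb"));print(zat(W,300,262),zat(W,370,262))
for u0 in (290,330): print(W["color"][238:250,u0].tolist()[3:9])
for u in(262,379): print("front",onplane(W,[[u,244.5]],.1388))
print("front mid",onplane(W,[[320.5,244.5]],.1388))
r=W["color"][262];g=plate(W,60)[262];x=np.flatnonzero(g[240:400])+240;print(x.min(),x.max())
E
```

```text
[ 0.56531291 -0.18564502  0.13824086] [ 0.56620608 -0.15951246  0.13841673]
[[141, 116, 0], [156, 133, 0], [168, 146, 0], [104, 95, 77], [86, 80, 91], [98, 92, 94]]
[[244, 245, 0], [250, 251, 0], [255, 255, 0], [63, 58, 100], [85, 76, 86], [102, 97, 95]]
front [[ 0.55772581 -0.19920834  0.1388    ]]
front [[ 0.55930209 -0.1562488   0.1388    ]]
front mid [[ 0.55851379 -0.17773296  0.1388    ]]
259 381
```

Emit:
step_arm(plan=[[30,3.3,1.1,0,0,0,0],[30,0.1,0,5,0,0,0],[30,0.3,0,10,0,0,0],[30,0.3,0,10,0,0,0],[30,0.3,0,8,0,0,0],[30,0.2,0,6,0,0,0],[30,0.1,0,4,0,0,0],[30,0,0,2,0,0,0],[30,0,0,0,0,0,0],[30,0,0,0,0,0,0]])

```text
time: 17.0
tcp_pos: [0.585, -0.1777, 0.0729]
tool_rot: [0.014, 0.019, 1.0, -0.0]
wrist_force: [0.6, -0.0, -1.0]
gripper_width: 0.485
gripper_force: 30.0
```

Emit:
step_arm(plan=[[30,0,0,2,0,0,0],[30,0,0,2,0,0,0],[30,0,0,2,0,0,0],[30,0,0,0,0,0,0],[30,0,0,0,0,0,0]])

```text
time: 17.5
tcp_pos: [0.5848, -0.1776, 0.0665]
tool_rot: [0.013, 0.019, 1.0, -0.0]
wrist_force: [0.2, 0.7, -1.8]
gripper_width: 0.483
gripper_force: 30.0
```

```bash
python3 - <<'E'
from rig import env
import pickle;from fit import *
W=env.grab_frame("wrist");s=env.state();print(s["time"],s["tcp_pos"],s["wrist_force"],s["gripper_force"]);tilt(W)
zt=s["tcp_pos"][2]+.0204;b=plate(W,60)
c=[next((r for r in range(225,262) if b[r:r+4,u].all()),None) for u in range(285,360,8)];print(c)
print("front mid",onplane(W,[[320.5,244.5]],zt))
E
```

```text
17.55 [ 0.58488798 -0.17760664  0.06655552] [ 0.55075783 -0.55962213 -0.85676461] 29.99952256679535
slope along a, n [-0.0011 -0.0012] rms 0.0006 2531 a range 0.574 0.669 z 0.0862 n mid near front -0.073
[245, 245, 245, 244, 245, 244, 244, 244, 244, 245]
front mid [[ 0.55382453 -0.17677942  0.08695552]]
```

Emit:
step_arm(plan=[[30,-1,0,1,0,0,0],[30,0,0,1,0,0,0],[30,0,0,1,0,0,0],[30,0,0,0,0,0,0],[30,0,0,0,0,0,0]])

```text
time: 18.05
tcp_pos: [0.5859, -0.1776, 0.0635]
tool_rot: [0.013, 0.019, 1.0, -0.0]
wrist_force: [0.1, 0.3, -1.0]
gripper_width: 0.482
gripper_force: 30.0
```

Emit:
step_arm(plan=[[30,0,0,0.5,0,0,0],[30,0,0,0,0,0,0],[30,0,0,0,0,0,0]])

```text
time: 18.35
tcp_pos: [0.586, -0.1777, 0.0631]
tool_rot: [0.014, 0.019, 1.0, -0.0]
wrist_force: [-0.6, 0.9, -1.0]
gripper_width: 0.485
gripper_force: 30.0
```

Emit:
step_arm(plan=[[30,0,0,0.5,0,0,0],[30,0,0,0,0,0,0],[30,0,0,0,0,0,0]])

```text
time: 18.65
tcp_pos: [0.586, -0.1777, 0.0628]
tool_rot: [0.014, 0.019, 1.0, -0.0]
wrist_force: [-1.2, 0.6, 0.1]
gripper_width: 0.484
gripper_force: 30.0
```

Emit:
step_arm(plan=[[30,0,0,0.4,0,0,0],[30,0,0,0,0,0,0],[30,0,0,0,0,0,0]])

```text
time: 18.95
tcp_pos: [0.586, -0.1777, 0.0624]
tool_rot: [0.014, 0.019, 1.0, -0.0]
wrist_force: [-1.8, 0.1, 1.1]
gripper_width: 0.485
gripper_force: 30.0
```

Emit:
step_arm(plan=[[48,0,0,0,0,0,0],[54,0,0,0,0,0,0],[64,0,0,0,0,0,0],[68,0,0,0,0,0,0],[68,0,0,0,0,0,0],[68,0,0,0,0,0,0],[68,0,0,0,0,0,0]])

```text
time: 19.65
tcp_pos: [0.586, -0.1776, 0.0622]
tool_rot: [0.014, 0.019, 1.0, -0.0]
wrist_force: [-0.1, 0.4, -0.3]
gripper_width: 0.731
gripper_force: 0.0
```

Emit:
step_arm(plan=[[68,0,0,-3,0,0,0],[68,0,0,-10,0,0,0],[68,0,0,-25,0,0,0],[68,0,0,-35,0,0,0],[68,0,0,-40,0,0,0],[68,20,0,-20,0,0.014,0],[68,40,0,0,0,0.014,0],[68,20,0,0,0,0,0],[68,0,0,0,0,0,0],[68,0,0,0,0,0,0]])

```text
time: 20.65
tcp_pos: [0.5033, -0.1747, 0.1951]
tool_rot: [0.001, 0.019, 1.0, -0.0]
wrist_force: [0.7, -0.1, 0.7]
gripper_width: 0.735
gripper_force: 0.0
```

```bash
python3 - <<'E'
from rig import env
import pickle;from fit import *
W=env.grab_frame("wrist");T=env.grab_frame("top");S=env.grab_frame("scene");pickle.dump((W,T,S),open("k.pkl","wb"))
cv2.imwrite("pics/k.png",np.hstack([cv2.resize(W["color"],(400,300)),cv2.resize(S["color"][230:350,210:370],(400,300))])[...,::-1])
s=env.state();print(s["time"],s["tcp_pos"],s["wrist_force"])
p=comps(clip(plate(T,150),345,395,150,230))
for q in p[:2]: print(q[0],q[1],rect_world(T,q[3],.083))
E
```

```text
20.8 [ 0.50381202 -0.17437632  0.19424753] [ 0.43773605 -0.56239726  0.20504648]
440.0 [369.19318182 181.55340909] (array([ 640.7, -180.3]), array([ 43.2, 126.3]), np.float32(-2.04))
```

View pics/k.png

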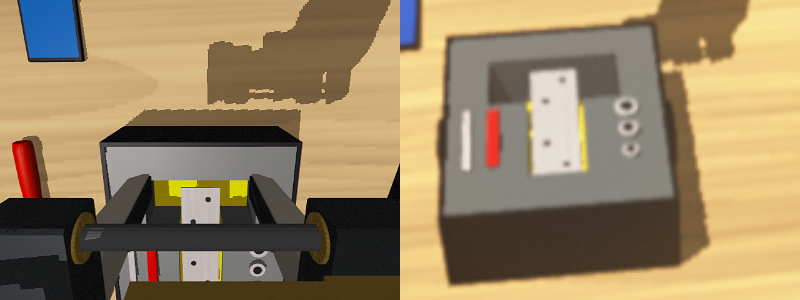

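Left (wrist): the plate lies in the pocket, front end at about (181–220, 188) over the well. Right (scene crop): it sits flat at about (555,122), with yellow floor showing on both sides. I'll check height and tilt, then hand in if they are good.

```bash
python3 - <<'E'
from rig import env
import pickle;from fit import *
W,T,S=pickle.load(open("k.pkl","rb"))
tilt(W)
b=clip(plate(W,100),280,365,280,345);r=np.flatnonzero(b[:,315:325].all(1)).min();x=np.flatnonzero(b[r+8]);f=onplane(W,[[(x[0]+x[-1])/2,r]],.083)[0]
print("front",f,"centre",f[:2]+.075*np.array([.99935,-.0361]),"nest approx .6286..,-.1791")
p=comps(clip(plate(S,120),255,300,250,305))[0];print(rect_world(S,p[3],.083))
E
```

```text
slope along a, n [-0.0412  0.0043] rms 0.0026 2251 a range 0.524 0.707 z 0.0839 n mid near front -0.0727Traceback (most recent call last):
  File "<stdin>", line 5, in <module>
IndexError: index 0 is out of bounds for axis 0 with size 0
```

```bash
python3 - <<'E'
import pickle;from fit import *
W,T,S=pickle.load(open("k.pkl","rb"))
k=plate(W,110)
g=[(u,v) for v in list(range(306,350,3))+list(range(412,440,3)) for u in range(300,340,3) if k[v,u]]
c,d=rays(W,g);g=np.array(g);P=c+d*W["depth"][g[:,1],g[:,0]][:,None]
A=np.c_[P[:,:2],np.ones(len(P))];x=np.linalg.lstsq(A,P[:,2],rcond=None)[0]
print(x[:2],np.std(P[:,2]-A@x),"top z",np.median(P[:,2]),P[:,0].min(),P[:,0].max(),len(P))
col=k[:,320];r=next(i for i in range(270,345) if k[i:i+6,300:340].mean()>.9);xs=np.flatnonzero(k[r+6,270:370])+270
f=onplane(W,[[(xs[0]+xs[-1])/2,r]],.083)[0];print(r,xs[0],xs[-1],"front",f,"centre",f[:2]+.075*np.array([.99935,-.0361]))
p=comps(clip(plate(S,120),255,300,250,305))[0];print(rect_world(S,p[3],.083))
E
```

```text
[-0.13920372  0.04509007] 0.020342867037013428 top z 0.08300976189410725 0.4289254064954141 0.6791915772299828 337
270 270 369 front [ 0.53244143 -0.17655281  0.083     ] centre [ 0.60739268 -0.17926031]
(array([ 624.4, -168.5]), array([114.3, 198.2]), np.float32(-6.18))
```

```bash
python3 - <<'E'
import pickle;from fit import *
W,T,S=pickle.load(open("k.pkl","rb"))
v,u=np.mgrid[285:440,296:344];v=v.ravel();u=u.ravel();c,d=rays(W,np.c_[u,v]);P=c+d*W["depth"][v,u][:,None]
m=(abs(P[:,2]-.083)<.005)&((v<350)|(v>412));P=P[m];A=np.c_[P[:,:2],np.ones(len(P))]
x=np.linalg.lstsq(A,P[:,2],rcond=None)[0];q=abs(P[:,2]-A@x)<.0015;x=np.linalg.lstsq(A[q],P[q,2],rcond=None)[0]
print("slopes",x[:2],"z",np.median(P[q,2]),"x range",P[q,0].min(),P[q,0].max())
E
```

```text
slopes [0.00161965 0.00134023] z 0.0829824868333296 x range 0.5549722576788039 0.6796130945304006
```

```bash
python3 - <<'E'
from rig import env
print(env.sign_off())
E
```

```text
the job is handed in; nothing more can be done
None
```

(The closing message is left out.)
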